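# Load the pistons into a tandem brake master cylinder and tighten its stop screw

### The arm

A 6-joint arm with a two-finger parallel gripper is mounted at the origin on the work surface; the furniture and walls round the work are solid. World frame = base frame: x ahead of the robot, y to its left, z up, the work surface at z = 0. Lengths are in m, angles in degrees, forces in N, time in s.
With the tool pointing down it reaches from about 0.4 to 0.825 m from the base axis. Payload 7 kg.
Tool frame: the origin (TCP) lies between the finger pads; the fingertips stand 25 mm ahead of it and the grasp point (between the pads) lies 6 mm ahead of it; z points along the fingers, y is the line along which they close (so a half turn about z gives the same grasp; the last joint's range is limited). The gripper opens to 88 mm and grips with 3 to 60 N. Pads are 19 mm wide; open, the fingers measure 130 mm over their backs; the gripper's body (78 mm by 193 mm) begins 47 mm behind the grasp point.
Start: joints at [88.012, 20.546, 0.682, 0, -70.136, -16.507], TCP at [0.214, 0.64, 0.252] pointing down, gripper open.
Joint ranges: [-176.03, 176.03], [-82.01, 121.73], [-58.28, 71.71], [-173.87, 95.51], [-174.79, -0.11], [-173.66, 173.66]. Speed limits (degrees/s): [136.94, 136.94, 172.46, 180, 180, 180].

### API

Orientations are given as [roll, pitch, yaw] about the fixed x, y, z axes, in that order (R = Rz(yaw) Ry(pitch) Rx(roll)).
In Python, from plant import ctrl, imaging, readout gives the robot as it stands (ctrl), with the cameras (imaging) and the readings (readout).
- The arm moves only by the tool drive_effector, called after ">>>" as name([rows], argument=value, ...), one row to a line, values as JSON. Schema: {"type":"object","properties":{"moves":{"type":"array","items":{"type":"array","prefixItems":[{"type":"array","items":{"type":"number"},"minItems":3,"maxItems":3},{"type":"number"},{"type":"number"}],"minItems":3,"maxItems":3},"minItems":1,"maxItems":8},"only":{"type":"string"},"quiet":{"type":"boolean"},"lines":{"type":"string"}},"required":["moves"],"additionalProperties":false}. moves is a list of rows, 1 to 8 of them, each written [[dx, dy, dz], turn, opening]: dx, dy, dz in parts of the range, where 1.0 means 0.75 m, then a turn about the tool's z in fractions of the full range, 1 being 180 degrees, then the finger opening in m; each row is the pose to reach, as a shift and turn from the pose commanded when the call began, along the tool's axes at that moment; what a row does not reach only later rows make up. A row lasts 1/8 s, in which the tool goes at most 0.0625 m and 10.7 degrees, less where a joint would pass 70% of its speed; a pose out of reach is approached as far as the arm can. The fingers move at their own pace and stop on an object; the grip force is fixed at half the most. Time passes only in rows, so rows that do not move let the fingers close. The tool returns the time, the measured TCP pose, the force, the opening and the grip force at its end. only (a regular expression) keeps the lines of the reply that match it, lines (a string "A,B") keeps lines A to B, and quiet returns only ok. Shift and turn numbers lie between -1 and 1, and a call with a number outside is refused. Input that does not fit is refused with a message, and nothing moves.
- readout.get_obs(): the state, without advancing time (a new reading comes with each control period).
- imaging.snapshot(name): name is "side" or "top"; returns a dict with "frame" (480x640x3 uint8, red, green, blue), "z_map" (480x640 float32, m along the optical axis (not along the pixel's ray), 0 where there is no reading), "fovy" (degrees; the focal length in pixels is half the picture's height over the tangent of half this angle, whatever the lens; pixels are square), "cx", "cy" (the principal point, pixels), "R" (3x3) and "t" (3): a world point X has camera coordinates R X + t. Camera axes: x right, y down, z forward; pixel columns grow to the right and rows downward; lengths in m; the calibration is good to about 2 mm. A picture is of the moment at which its call begins.
- ctrl.close_job(): hands the job in; it is judged then, once.
The state is a dict: "clock": time; "joint_pos": joint angles; "qvel": joint speeds; "tau": joint torques, N m; "tool_pos": TCP position; "orientation": TCP orientation; "force": force on the tool from outside, world axes, zero at the start; "moment": the same for the moment, N m; "opening": finger opening in m; "gripper_force": force on a finger pad.
Only numpy, scipy, OpenCV 4.12 (cv2) and the standard library are available. Lean on these libraries where they do the work, as an engineer would, in place of code of your own. Each camera call takes 0.05 s, during which the arm holds its last target. There are 200 camera calls.

### The job

Reassemble the brake master cylinder that is clamped in the blue fixture: lay the brass-coloured piston on the two-rod rail and push it, spring end first, into the bore, then do the same with the silver piston, nose first, so that it drives the brass one to the bottom of the bore and both are fully home. Then turn the red T-bar of the stop screw clockwise until it stops tight. Do not shift the oiler, the tape roll or the grease tin.

Things in the scene. Friction and masses are not known exactly. Their poses are not given: they have to be found in the camera images.
- fixture: Immovable blue fixture, base 300 x 90 x 12 mm, with a grey brake master cylinder (158 mm long, 45 mm across, flange 87 mm wide at its mouth) clamped level on it. Origin on the bench top right below the bore's mouth; x points level along the bore from mouth to closed end, z up. Cylinder top is 83 mm above the bench, its two grommets (x = 36, 130 mm) 88 mm, the boss under the screw 92 mm.
- bore_mouth (a point): Centre of the bore's open mouth, 60 mm above the bench; the bore is level, 31 mm in diameter, 148 mm deep.
- rail (a point): Point on the axis of a piston laid on the rail, 55 mm in front of the mouth, 59.3 mm above the bench. The rail is two level 8 mm steel rods along the fixture's x from -112 mm to the mouth, centrelines at y = -11 and +11 mm, tops 49 mm above the bench; a piston laid lengthwise on them centres itself. Nothing beside the rail is higher.
- bore_bottom (a point): Centre of the bore's closed bottom, 148 mm along the bore from the mouth.
- stop_screw (a joint): Turn of the stop screw in rad about its vertical axis; grows clockwise seen from above (tightening). It starts between 0.1 and 0.5 and stops tight at 1.5; it stays where it is left and takes about 0.06 N m to turn.
- stop_screw_bar (a point): Middle of the red T-bar on the stop screw: 40 mm long (its x axis, level), 10 mm thick (its y axis), 18 mm high, centre 113 mm above the bench, 84 mm past the bore's mouth, over the bore. From above the bar stands +0.8 rad (anticlockwise) from the fixture's x axis at joint value 0, in line with the bore at 0.8, -0.7 rad when tight. Below it a stem 11 mm thick.
- front_piston: Brass-coloured piston, loose, 80 mm long, goes in first. Two 28 mm lands with black seals; between them, at mid-length, a waist 24 mm in diameter and 32 mm long to grip across from above. Nose: steel stud with a dark wire spring. Origin on the axis at mid-length; x along the axis to the nose. Starts lying on a black mat, axis 17 mm above the bench. 100 to 180 g.
- front_piston_nose (a point): Tip of the brass-coloured piston's spring nose, 40 mm from its origin.
- rear_piston: Silver piston, loose, 80 mm long, goes in second. Two 28 mm lands with black seals; between them a waist 24 mm in diameter and 38 mm long to grip across from above. Nose: plain 14 mm steel stud; other end flat with a dark socket mark, 12 mm outside the mouth when all is home. Origin on the axis at mid-length; x to the nose. Starts on the mat, axis 17 mm above the bench. 100 to 180 g.
- rear_piston_nose (a point): Tip of the silver piston's nose, 40 mm from its origin.
- bench_oiler: Red and white bench oiler with a brass stem, 104 mm across, 83 mm high, origin under its centre. Leave alone.
- tape_roll: Roll of black tape lying flat, 64 mm across, 19 mm high, origin under its centre. Leave alone.
- grease_tin: Yellow and grey grease tin, 68 mm across, 61 mm high, origin under its centre. Leave alone.

How it is judged:
By the outcome, as a careful person would: the job done as asked, in the order asked, and still so for the second after the job is handed in, with the robot touching nothing.
It also fails if it takes over 72 s, if anything falls off the work surface, if the arm or the gripper's body presses on something with over 40 N, if the wrist force passes 120 N, or if a joint passes its speed limit or range.

## Working session

There is one attempt and no reset: what is moved stays moved. The work goes in short steps, Python scripts to look and compute and a tool call to move; the robot and the scene stay as the last step left them, time stands still between calls to the robot, and variables do not carry over. Pictures are saved under pics/ and viewed, at most 10 in all, crops included, and the job is handed in when it is done.

```bash
ls; mkdir -p pics; python3 - <<'E'
from plant import ctrl, imaging, readout
import cv2,numpy as np
o=readout.get_obs();print({k:np.round(o[k],3) for k in('clock','tool_pos','orientation','opening','force')})
for n in('top','side'):
    s=imaging.snapshot(n);cv2.imwrite(f'pics/{n}0.png',s['frame'][:,:,::-1]);np.savez(f'pics/{n}0.npz',**s)
    print(n,s['fovy'],s['cx'],s['cy'],s['R'],s['t'])
E
```

```text
pics
plant.py
{'clock': np.float64(0.0), 'tool_pos': array([0.214, 0.64 , 0.251]), 'orientation': array([ 1.79902e+02, -1.00000e-02, -1.85020e+01]), 'opening': np.float64(0.088), 'force': array([-0.211,  0.065, -0.147])}
top 44.274949023728226 328.15824976659866 230.900934676522 [[ 0.02564612 -0.9996365   0.00831583]
 [-0.9873452  -0.0266313  -0.15633373]
 [ 0.15649836 -0.00420124 -0.98766928]] [-0.03292028  0.47006865  1.55593061]
side 45.61938398418336 316.2588319062712 237.16327512251925 [[ 0.87596079 -0.48235438 -0.005191  ]
 [-0.32047795 -0.57388105 -0.75362751]
 [ 0.36053651  0.66181175 -0.65728124]] [-0.40451175  0.2082619   1.14634189]
```

View pics/top0.png

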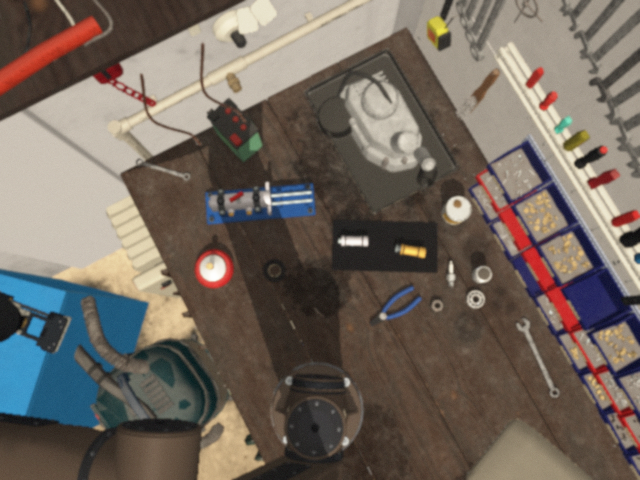

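View pics/side0.png

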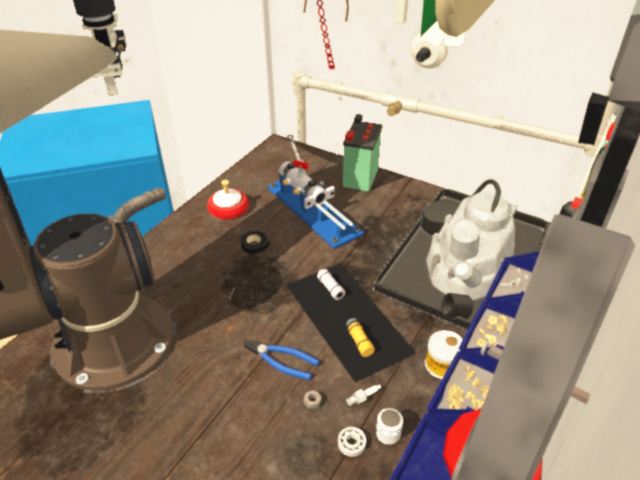

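Top view: the fixture is at about (260,200) with its mouth at (270,195) and the rail to the right. The silver piston is at (352,241), the brass piston at (411,251), the oiler at (214,268), the tape at (275,270) and the tin at (457,209). I'll enlarge this area.

```bash
python3 - <<'E'
import cv2
a=cv2.imread('pics/top0.png')
f=lambda im,u,v,w,h,k:cv2.resize(im[v:v+h,u:u+w],None,fx=k,fy=k,interpolation=cv2.INTER_CUBIC)
c=cv2.vconcat([f(a,200,170,130,60,6),f(a,320,225,130,40,6)])
cv2.imwrite('pics/c1.png',c);print(c.shape)
b=cv2.imread('pics/side0.png')
cv2.imwrite('pics/c2.png',f(b,260,140,160,120,5))
E
```

```text
(600, 780, 3)
```

View pics/c1.png

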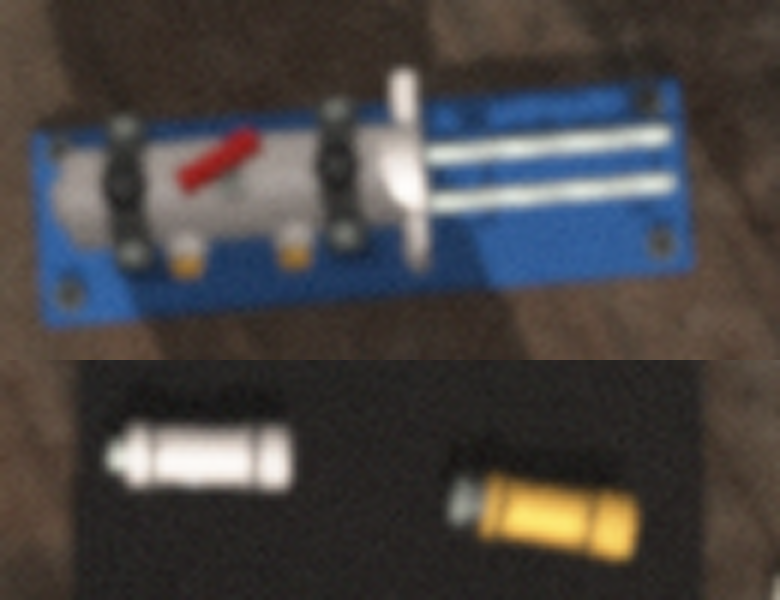

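Silver: nose tip at crop (107,458), tail at (292,459). Brass: spring tip at (449,500), tail at (635,527). Rods: (430,155)–(670,135) and (430,205)–(676,183). T-bar top centre is at (219,161), running (185,185)–(255,140).

```bash
cat > h.py <<'E'
import numpy as np
def ray(s,u,v,z):
    f=240/np.tan(np.radians(float(s['fovy'])/2));R,t=s['R'],s['t']
    d=R.T@np.array([(u-s['cx'])/f,(v-s['cy'])/f,1]);c=-R.T@t
    return c+d*(z-c[2])/d[2]
E
python3 - <<'E'
from h import *
s=np.load('pics/top0.npz')
def P(x,y,z):
    u=(x+.5)/6-.5+(200 if y<360 else 320); v=(y+.5)/6-.5+170 if y<360 else (y-360+.5)/6-.5+225
    return ray(s,u,v,z)
def ax(a,b,n):
    d=a-b;print(n,'mid',np.round((a+b)/2,4),'len',np.linalg.norm(d).round(4),'yaw',np.degrees(np.arctan2(d[1],d[0])).round(2))
ax(P(107,458,.017),P(292,459,.017),'silver')
ax(P(449,500,.017),P(635,527,.017),'brass');
ax(P(140,458,.017),P(275,460,.017),'silver lands');ax(P(483,507,.017),P(620,525,.017),'brass lands')
ax(P(430,155,.047),P(670,135,.047),'rod1');ax(P(430,205,.047),P(676,183,.047),'rod2')
ax(P(35,133,.012),P(680,80,.012),'baseU');ax(P(45,327,.012),P(692,268,.012),'baseL')
bar=P(219,161,.122);end=P(673,159,.047);ax(bar,end,'bar-railend 196')
ax(P(255,140,.122),P(185,185,.122),'bar')
d=(bar-end)[:2];d/=np.linalg.norm(d);print('mouth',bar[:2]-.084*d,end[:2]+.112*d)
# depth-map checks
f=240/np.tan(np.radians(float(s['fovy'])/2))
v,u=np.mgrid[225:265,320:450];Z=s['z_map'][225:265,320:450]
X=np.stack([(u-s['cx'])/f*Z,(v-s['cy'])/f*Z,Z],-1)
W=(X-s['t'])@s['R']
m=(W[...,2]>.012)&(W[...,2]<.05)&(Z>0)
for n,mm in(('silver',m&(u<380)),('brass',m&(u>380))):
    w=W[mm];c=w[:,:2].mean(0);e,V=np.linalg.eigh(np.cov(w[:,:2].T));print(n,len(w),c.round(4),'zmax',w[:,2].max().round(3),np.degrees(np.arctan2(V[1,1],V[0,1])).round(1))
E
```

```text
silver mid [ 0.4479 -0.0887  0.017 ] len 0.0842 yaw 91.22
brass mid [ 0.4269 -0.2446  0.017 ] len 0.0852 yaw 83.19
silver lands mid [ 0.4478 -0.0923  0.017 ] len 0.0614 yaw 90.68
brass lands mid [ 0.4258 -0.2489  0.017 ] len 0.0626 yaw 83.98
rod1 mid [0.5684 0.082  0.047 ] len 0.1086 yaw 96.45
rod2 mid [0.5458 0.0799 0.047 ] len 0.1111 yaw 96.79
baseU mid [0.5919 0.1735 0.012 ] len 0.2985 yaw 96.4
baseL mid [0.5025 0.1645 0.012 ] len 0.297 yaw 96.86
bar-railend 196 mid [0.5521 0.1228 0.0845] len 0.2081 yaw 96.7
bar mid [0.5402 0.2187 0.122 ] len 0.0355 yaw -54.7
mouth [0.55059787 0.13571706] [0.5503768  0.13760009]
silver 270 [ 0.4492 -0.0898] zmax 0.038 90.4
brass 281 [ 0.4273 -0.2456] zmax 0.038 80.6
```

View pics/c2.png

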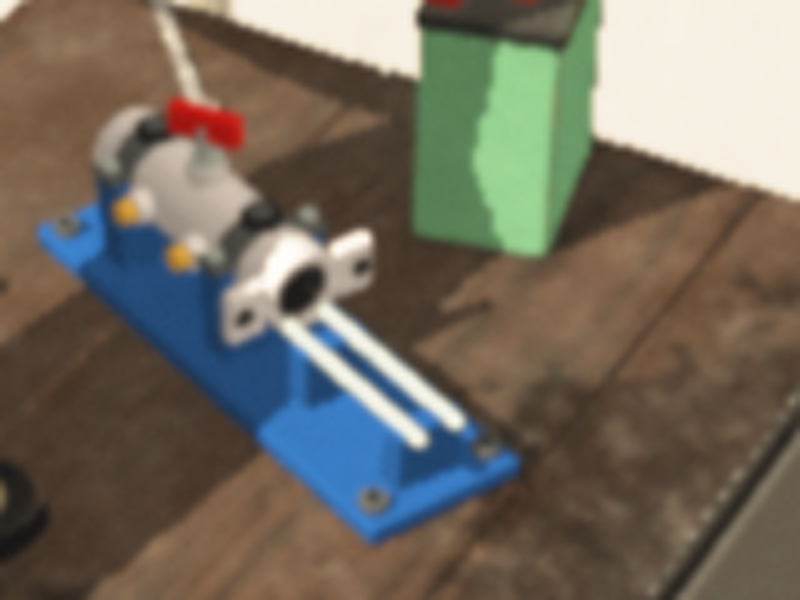

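The side crop confirms the layout: mouth facing the rail, T-bar upright. The fixture comes out with its mouth at about (0.5505, 0.1365), yaw 96.6°. Next I'll check the clearance around the rail and work out the first moves.

```bash
cat >> h.py <<'E'
M=np.array([.5505,.1365]);A=np.radians(96.6);FX=np.array([np.cos(A),np.sin(A)]);FY=np.array([-FX[1],FX[0]])
def fix(x,y=0): return M+FX*x+FY*y
def to(p,z,yaw,o=None):
    "shift in tool axes and tool turn from the present pose"
    from plant import ctrl, imaging, readout
    from scipy.spatial.transform import Rotation as T
    o=o or readout.get_obs();R=T.from_euler('xyz',o['orientation'],degrees=True).as_matrix()
    d=R.T@(np.r_[p,z]-o['tool_pos']);t=-((yaw-o['orientation'][2]+180)%360-180)
    print('shift',d.round(4),'turn',round(t,1))
E
python3 - <<'E'
from h import *
s=np.load('pics/top0.npz');f=240/np.tan(np.radians(float(s['fovy'])/2))
v,u=np.mgrid[0:480,0:640];Z=s['z_map']
W=(np.stack([(u-s['cx'])/f*Z,(v-s['cy'])/f*Z,Z],-1)-s['t'])@s['R']
d=W[...,:2]-M;fx=d@FX;fy=d@FY
m=(Z>0)&(W[...,2]>.1)&(fx>-.2)&(fx<.2)&(abs(fy)<.16)
print(m.sum())
for lo in np.arange(-.2,.2,.04):
    k=m&(fx>=lo)&(fx<lo+.04)
    if k.any(): print(round(lo,2),'fy',fy[k].min().round(3),fy[k].max().round(3),'z',W[...,2][k].max().round(3))
to((.5,.0),.25,-70);to((.427,-.245),.12,-96.7)
print(np.array([.50,0])-np.array([.427,-.245]))
E
```

```text
7693
-0.04 fy -0.146 -0.129 z 0.807
0.0 fy -0.16 -0.069 z 0.808
0.04 fy -0.16 0.003 z 0.808
0.08 fy -0.16 0.01 z 0.808
0.12 fy -0.154 -0.02 z 0.848
0.16 fy -0.157 -0.042 z 0.847
shift [0.4742 0.5159 0.0016] turn 51.5
shift [0.4827 0.7712 0.1319] turn 78.2
[0.073 0.245]
```

The manual's scale: shifts go in shares of 0.75 m and turns go in shares of 180 degrees. Converting my numbers, 0.516 m / 0.75 = 0.688, 0.474 m / 0.75 = 0.632, 51 degrees / 180 = 0.2833.

```bash
python3 - <<'E'
from h import *
s=np.load('pics/top0.npz');f=240/np.tan(np.radians(float(s['fovy'])/2))
v,u=np.mgrid[0:480,0:640];Z=s['z_map']
W=(np.stack([(u-s['cx'])/f*Z,(v-s['cy'])/f*Z,Z],-1)-s['t'])@s['R']
d=W[...,:2]-M;fx=d@FX;fy=d@FY
for a,b in((.1,.13),(.13,.45),(.45,.9)):
  m=(Z>0)&(W[...,2]>a)&(W[...,2]<b)&(fx>-.2)&(fx<.2)&(abs(fy)<.16)
  for lo in np.arange(-.2,.2,.04):
    k=m&(fx>=lo)&(fx<lo+.04)
    if k.any(): print(a,round(lo,2),k.sum(),'fy',fy[k].min().round(3),fy[k].max().round(3),'uv',u[k].mean().round(),v[k].mean().round(),'z',W[...,2][k].max().round(3))
E
```

```text
0.1 0.0 18 fy -0.159 -0.147 uv 251.0 138.0 z 0.129
0.1 0.04 75 fy -0.151 0.003 uv 242.0 165.0 z 0.128
0.1 0.08 46 fy -0.153 0.01 uv 233.0 195.0 z 0.128
0.13 0.0 19 fy -0.16 -0.149 uv 250.0 135.0 z 0.145
0.13 0.04 182 fy -0.16 -0.124 uv 239.0 140.0 z 0.166
0.13 0.08 44 fy -0.16 -0.133 uv 229.0 139.0 z 0.16
0.45 -0.04 167 fy -0.146 -0.129 uv 228.0 4.0 z 0.807
0.45 0.0 684 fy -0.144 -0.069 uv 208.0 26.0 z 0.808
0.45 0.04 1035 fy -0.148 -0.06 uv 182.0 26.0 z 0.808
0.45 0.08 1313 fy -0.151 -0.03 uv 153.0 28.0 z 0.808
0.45 0.12 1970 fy -0.154 -0.02 uv 127.0 39.0 z 0.848
0.45 0.16 2140 fy -0.157 -0.042 uv 94.0 36.0 z 0.847
```

>>> drive_effector([
  [[0.08,0.0867,0],0.0389,0.088],
  [[0.16,0.1733,0],0.0778,0.088],
  [[0.24,0.26,0],0.1167,0.088],
  [[0.32,0.3467,0],0.1556,0.088],
  [[0.4,0.4333,0],0.1944,0.088],
  [[0.48,0.52,0],0.2333,0.088],
  [[0.56,0.6067,0],0.2722,0.088],
  [[0.632,0.688,0],0.2833,0.088],
])

```text
clock: 1.1
tool_pos: [0.4191, 0.182, 0.2517]
orientation: [-180.0, 0.0, -69.6]
force: [0.6, 0.8, 0.1]
opening: 0.0875
gripper_force: 0.0
```

```bash
python3 -c "
from h import *
to((.427,-.245),.10,-96.7);to((.427,-.245),.034,-96.7)"
```

```text
shift [0.403  0.1415 0.1515] turn 27.1
shift [0.403  0.1415 0.2175] turn 27.1
```

Scaled: 0.403 m / 0.75 = 0.5373, 0.35 m / 0.75 = 0.4667, 27 degrees / 180 = 0.15.

>>> drive_effector([
  [[0.08,0.0267,0.0267],0.0556,0.06],
  [[0.16,0.0533,0.0533],0.1111,0.06],
  [[0.24,0.08,0.08],0.15,0.06],
  [[0.32,0.1067,0.1067],0.15,0.06],
  [[0.4,0.1333,0.1333],0.15,0.06],
  [[0.4667,0.16,0.16],0.15,0.06],
  [[0.5373,0.1887,0.202],0.15,0.06],
  [[0.5373,0.1887,0.202],0.15,0.06],
])

```text
clock: 2.1
tool_pos: [0.4256, -0.2454, 0.0979]
orientation: [179.8, 0.0, -96.7]
force: [-0.1, 0.8, -0.1]
opening: 0.0597
gripper_force: 0.0
```

```bash
python3 -c "
from h import *
to((.427,-.245),.034,-96.7)"
```

```text
shift [-0.0006 -0.0016  0.0639] turn -0.0
```

Scaled: 0.064 m / 0.75 = 0.0853, 0.055 m / 0.75 = 0.0733.

>>> drive_effector([
  [[0,-0.0013,0.04],0,0.06],
  [[0,-0.0013,0.0733],0,0.06],
  [[0,-0.0013,0.0853],0,0.06],
  [[0,-0.0013,0.0853],0,0.0],
  [[0,-0.0013,0.0853],0,0.0],
  [[0,-0.0013,0.0853],0,0.0],
  [[0,-0.0013,0.0853],0,0.0],
  [[0,-0.0013,0.0853],0,0.0],
])

```text
clock: 3.1
tool_pos: [0.4287, -0.2432, 0.0365]
orientation: [-180.0, -0.0, -96.5]
force: [-0.8, 1.2, 4.2]
opening: 0.0232
gripper_force: 29.9
```

>>> drive_effector([
  [[0,0,-0.04],0,0],
  [[0,0,-0.1067],0,0],
  [[0,0,-0.16],0,0],
  [[0,0,-0.16],0,0],
])

```text
clock: 3.6
tool_pos: [0.4303, -0.2436, 0.1592]
orientation: [-179.6, -0.0, -96.5]
force: [0.2, -0.3, -2.4]
opening: 0.0231
gripper_force: 29.9
```

```bash
python3 - <<'E'
from h import *;from plant import ctrl, imaging, readout;import cv2
to(fix(-.055),.14,-83.4)
s=imaging.snapshot('side');cv2.imwrite('pics/s1.png',s['frame'][:,:,::-1])
b=cv2.resize(s['frame'][180:420,220:520,::-1],None,fx=2.5,fy=2.5);cv2.imwrite('pics/s1c.png',b)
E
```

```text
shift [-0.3377 -0.0889  0.0196] turn -13.1
```

View pics/s1c.png

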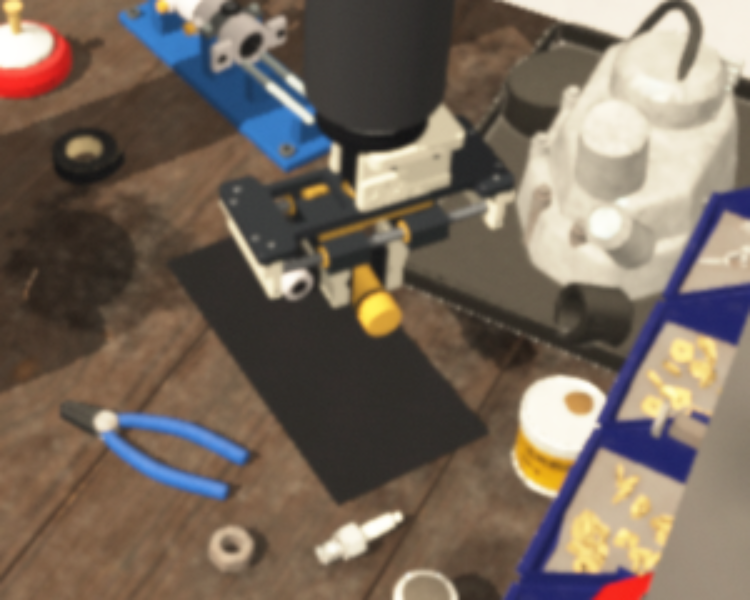

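The brass piston is held level at its waist, tail at (380,315) in the crop. Moving it over the rail.

Scaled: -0.338 m / 0.75 = -0.4507, -0.089 m / 0.75 = -0.1187, -13 degrees / 180 = -0.0722.

>>> drive_effector([
  [[-0.0667,-0.0173,0],-0.0167,0],
  [[-0.1467,-0.0387,0],-0.0333,0],
  [[-0.2267,-0.06,0],-0.0722,0],
  [[-0.3067,-0.0813,0],-0.0722,0],
  [[-0.3867,-0.1027,0],-0.0722,0],
  [[-0.4507,-0.1187,0.0267],-0.0722,0],
  [[-0.4507,-0.1187,0.0267],-0.0722,0],
  [[-0.4507,-0.1187,0.0267],-0.0722,0],
])

```text
clock: 4.65
tool_pos: [0.554, 0.0822, 0.1344]
orientation: [179.8, -0.1, -83.5]
force: [-0.4, -0.7, -1.8]
opening: 0.0232
gripper_force: 29.9
```

```bash
python3 -c "
from h import *
to(fix(-.058),.085,-83.4)"
```

```text
shift [ 0.0036 -0.0029  0.0494] turn -0.1
```

Scaled: 0.049 m / 0.75 = 0.0653, -0.002 m / 0.75 = -0.0027.

>>> drive_effector([
  [[0.0027,-0.0027,0.0333],0,0],
  [[0.0027,-0.0027,0.06],0,0],
  [[0.0027,-0.0027,0.0653],0,0],
  [[0.0027,-0.0027,0.0653],0,0],
])

```text
clock: 5.15
tool_pos: [0.5574, 0.0801, 0.0874]
orientation: [180.0, -0.0, -83.5]
force: [-0.6, 0.2, -0.6]
opening: 0.0231
gripper_force: 29.9
```

```bash
python3 - <<'E'
from h import *;from plant import ctrl, imaging, readout;import cv2
to(fix(-.055),.077,-83.4)
a=imaging.snapshot('top');b=imaging.snapshot('side')
g=lambda im,u,v,w,h,k:cv2.resize(im[v:v+h,u:u+w,::-1],None,fx=k,fy=k,interpolation=cv2.INTER_CUBIC)
cv2.imwrite('pics/d.png',cv2.hconcat([g(a['frame'],200,150,130,100,3),g(b['frame'],270,150,130,100,3)]))
E
```

```text
shift [-0.0018  0.0003  0.0104] turn -0.1
```

View pics/d.png

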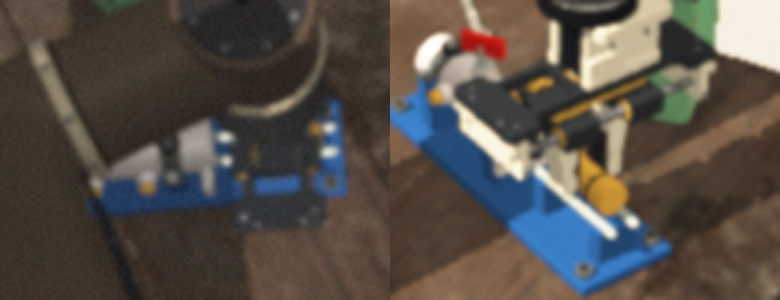

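The brass piston sits right above the rail, tail at (607,190) in the side crop. Lowering gently.

Scaled: 0.006 m / 0.75 = 0.008, 0.004 m / 0.75 = 0.0053.

>>> drive_effector([
  [[0,0,0.0053],0,0],
  [[0,0,0.008],0,0],
  [[0,0,0.008],0,0],
])

```text
clock: 5.62
tool_pos: [0.5573, 0.0808, 0.081]
orientation: [180.0, -0.0, -83.5]
force: [0.0, -0.3, -1.0]
opening: 0.023
gripper_force: 29.9
```

>>> drive_effector([
  [[0,0,0.002],0,0],
  [[0,0,0.002],0,0],
])

```text
clock: 5.88
tool_pos: [0.5579, 0.081, 0.08]
orientation: [-179.9, 0.0, -83.5]
force: [1.8, -0.2, 3.0]
opening: 0.0233
gripper_force: 29.9
```

>>> drive_effector([
  [[0,0,0.002],0,0],
  [[0,0,0.002],0,0],
])

```text
clock: 6.12
tool_pos: [0.5588, 0.0812, 0.0793]
orientation: [-179.8, 0.0, -83.4]
force: [1.7, -0.4, 6.6]
opening: 0.0229
gripper_force: 29.9
```

Scaled: 0.062 m / 0.75 = 0.0827, -0.032 m / 0.75 = -0.0427.

>>> drive_effector([
  [[0,0,0],0,0.05],
  [[0,0,0],0,0.05],
  [[0,0,-0.04],0,0.05],
  [[0.0267,0,-0.0427],0,0.0],
  [[0.0827,0,-0.0427],0,0.0],
  [[0.0827,0,-0.0427],0,0.0],
  [[0.0827,0,-0.0133],0,0.0],
  [[0.0827,0,0],0,0.0],
])

```text
clock: 7.12
tool_pos: [0.5634, 0.0188, 0.0766]
orientation: [179.9, -0.0, -83.5]
force: [-0.2, 0.1, -0.2]
opening: 0.0057
gripper_force: 0.0
```

```bash
python3 -c "
from h import *
to(fix(-.01),.078,-83.4)"
```

```text
shift [-0.1084 -0.0005 -0.0014] turn -0.1
```

Scaled: -0.065 m / 0.75 = -0.0867, -0.05 m / 0.75 = -0.0667.

>>> drive_effector([
  [[-0.0107,0,0],0,0],
  [[-0.0267,0,0],0,0],
  [[-0.0467,0,0],0,0],
  [[-0.0667,0,0],0,0],
  [[-0.0867,0,0],0,0],
  [[-0.0867,0,0],0,0],
])

```text
clock: 7.88
tool_pos: [0.5572, 0.0854, 0.0783]
orientation: [-180.0, 0.0, -83.4]
force: [0.1, -0.8, -0.1]
opening: 0.0002
gripper_force: 0.0
```

```bash
python3 - <<'E'
from h import *;from plant import ctrl, imaging, readout;import cv2
to(fix(-.012),.078,-83.4)
b=imaging.snapshot('side')
cv2.imwrite('pics/e.png',cv2.resize(b['frame'][140:260,270:400,::-1],None,fx=4,fy=4,interpolation=cv2.INTER_CUBIC))
E
```

```text
shift [-0.0396  0.0008  0.0003] turn 0.0
```

View pics/e.png

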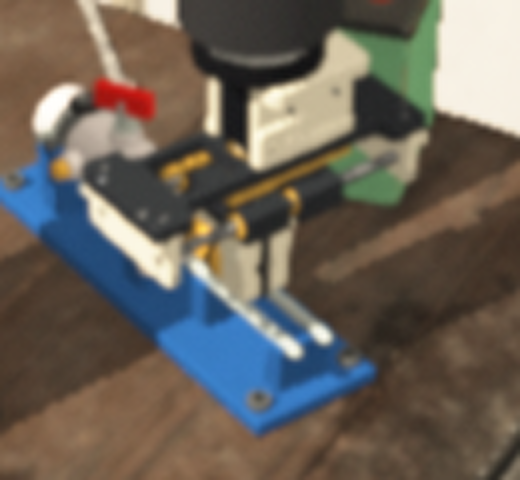

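The brass piston is being driven along the rail ahead of the closed fingers (fingers at about (265,265)). Continuing to the mouth.

Scaled: -0.035 m / 0.75 = -0.0467, -0.03 m / 0.75 = -0.04.

>>> drive_effector([
  [[-0.0107,0,0],0,0],
  [[-0.0213,0,0],0,0],
  [[-0.032,0,0],0,0],
  [[-0.04,0,0],0,0],
  [[-0.0467,0,0],0,0],
  [[-0.0467,0,0],0,0],
])

```text
clock: 8.68
tool_pos: [0.5531, 0.1191, 0.0781]
orientation: [-180.0, 0.0, -83.5]
force: [0.5, -0.2, 0.4]
opening: 0.0004
gripper_force: 0.0
```

>>> drive_effector([
  [[-0.0027,0,0],0,0],
  [[-0.0053,0,0],0,0],
  [[-0.0053,0,0],0,0],
])

```text
clock: 9.05
tool_pos: [0.5526, 0.1226, 0.0781]
orientation: [-180.0, 0.0, -83.5]
force: [-0.3, 0.3, 0.1]
opening: 0.0003
gripper_force: 0.0
```

```bash
python3 -c "
from h import *
to(fix(-.0105),.078,-83.4)"
```

```text
shift [-0.0036  0.0005  0.0001] turn -0.1
```

Scaled: 0.1 m / 0.75 = 0.1333, -0.06 m / 0.75 = -0.08.

>>> drive_effector([
  [[0.04,0,-0.0133],0,0],
  [[0.08,0,-0.0667],0,0.06],
  [[0.1333,0,-0.08],0,0.06],
])

```text
clock: 9.43
tool_pos: [0.5654, 0.023, 0.1407]
orientation: [-179.8, 0.0, -83.4]
force: [0.8, 0.5, -0.3]
opening: 0.0149
gripper_force: 0.0
```

```bash
python3 - <<'E'
from h import *;from plant import ctrl, imaging, readout;import cv2
to((.448,-.089),.10,-89.1)
b=imaging.snapshot('side')
cv2.imwrite('pics/f.png',cv2.resize(b['frame'][140:320,260:420,::-1],None,fx=3,fy=3,interpolation=cv2.INTER_CUBIC))
E
```

```text
shift [0.0978 0.1297 0.0401] turn 5.7
```

View pics/f.png

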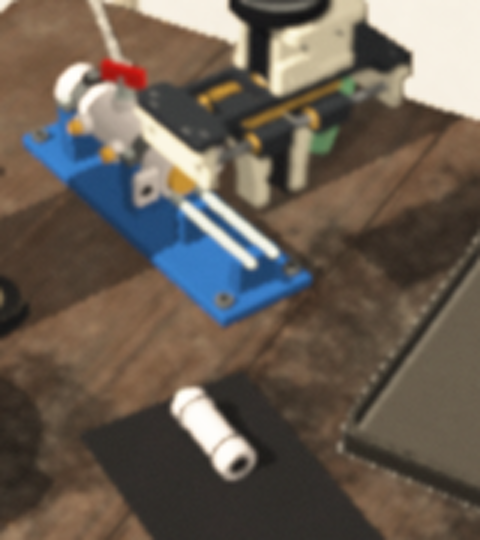

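The brass piston is in the mouth with its tail about flush (182,182). The silver piston is untouched at (212,432). Going to fetch it.

Scaled: 0.13 m / 0.75 = 0.1733, 0.098 m / 0.75 = 0.1307, 6 degrees / 180 = 0.0333.

>>> drive_effector([
  [[0.04,0.0533,0],0.0167,0.06],
  [[0.0867,0.1133,0.0133],0.0333,0.06],
  [[0.1307,0.1733,0.0533],0.0333,0.06],
  [[0.1307,0.1733,0.0533],0.0333,0.06],
  [[0.1307,0.1733,0.0533],0.0333,0.06],
])

```text
clock: 10.1
tool_pos: [0.4463, -0.0891, 0.0984]
orientation: [-179.9, -0.0, -89.5]
force: [0.9, -0.2, 0.8]
opening: 0.0593
gripper_force: 0.0
```

```bash
python3 -c "
from h import *
to((.448,-.089),.0355,-89.1)"
```

```text
shift [-0.0001 -0.0016  0.0629] turn -0.4
```

Scaled: 0.063 m / 0.75 = 0.084, 0.055 m / 0.75 = 0.0733.

>>> drive_effector([
  [[0,-0.0013,0.04],0,0.06],
  [[0,-0.0013,0.0733],0,0.06],
  [[0,-0.0013,0.084],0,0.06],
  [[0,-0.0013,0.084],0,0.0],
  [[0,-0.0013,0.084],0,0.0],
  [[0,-0.0013,0.084],0,0.0],
  [[0,-0.0013,0.084],0,0.0],
  [[0,-0.0013,0.084],0,0.0],
])

```text
clock: 11.1
tool_pos: [0.4472, -0.0889, 0.0355]
orientation: [-179.9, 0.0, -89.5]
force: [-0.7, 0.9, 4.3]
opening: 0.0231
gripper_force: 30.0
```

>>> drive_effector([
  [[0,0,-0.0533],0,0],
  [[0,0,-0.1333],0,0],
  [[0,0,-0.1333],0,0],
])

```text
clock: 11.48
tool_pos: [0.4495, -0.0886, 0.1392]
orientation: [-179.5, 0.1, -89.5]
force: [0.0, 0.6, -0.9]
opening: 0.0233
gripper_force: 30.0
```

```bash
python3 -c "
from h import *
to(fix(-.062),.1,-83.4)"
```

```text
shift [-0.1624 -0.1094  0.0403] turn -6.1
```

Scaled: -0.162 m / 0.75 = -0.216, -0.135 m / 0.75 = -0.18, -6 degrees / 180 = -0.0333.

>>> drive_effector([
  [[-0.06,-0.04,0],-0.0167,0],
  [[-0.12,-0.08,0],-0.0333,0],
  [[-0.18,-0.12,0],-0.0333,0],
  [[-0.216,-0.1453,0.0267],-0.0333,0],
  [[-0.216,-0.1453,0.06],-0.0333,0],
  [[-0.216,-0.1453,0.0667],-0.0333,0],
  [[-0.216,-0.1453,0.0667],-0.0333,0],
])

```text
clock: 12.35
tool_pos: [0.5539, 0.0735, 0.0847]
orientation: [179.9, -0.0, -83.5]
force: [1.1, 0.3, -2.1]
opening: 0.0231
gripper_force: 30.0
```

```bash
python3 -c "
from h import *
to(fix(-.062),.081,-83.4)"
```

```text
shift [-0.0009 -0.0039  0.0037] turn -0.1
```

Scaled: -0.003 m / 0.75 = -0.004, 0.001 m / 0.75 = 0.0013.

>>> drive_effector([
  [[0,-0.004,0.0013],0,0],
  [[0,-0.004,0.004],0,0],
  [[0,-0.004,0.004],0,0],
])

```text
clock: 12.72
tool_pos: [0.5575, 0.0742, 0.0824]
orientation: [-180.0, 0.0, -83.5]
force: [-0.1, 0.8, -1.9]
opening: 0.0231
gripper_force: 30.0
```

>>> drive_effector([
  [[0,0,0.002],0,0],
  [[0,0,0.002],0,0],
])

```text
clock: 12.98
tool_pos: [0.5573, 0.0744, 0.0805]
orientation: [180.0, 0.0, -83.5]
force: [-0.4, 0.5, -1.4]
opening: 0.0231
gripper_force: 30.0
```

>>> drive_effector([
  [[0,0,0.002],0,0],
  [[0,0,0.002],0,0],
])

```text
clock: 13.22
tool_pos: [0.5579, 0.0745, 0.0795]
orientation: [-179.9, 0.0, -83.5]
force: [0.0, -0.7, 2.2]
opening: 0.023
gripper_force: 30.0
```

Scaled: 0.062 m / 0.75 = 0.0827, -0.032 m / 0.75 = -0.0427.

>>> drive_effector([
  [[0,0,0],0,0.05],
  [[0,0,0],0,0.05],
  [[0,0,-0.04],0,0.05],
  [[0.0267,0,-0.0427],0,0.0],
  [[0.0827,0,-0.0427],0,0.0],
  [[0.0827,0,-0.0427],0,0.0],
  [[0.0827,0,-0.0133],0,0.0],
  [[0.0827,0,0],0,0.0],
])

```text
clock: 14.22
tool_pos: [0.5635, 0.0124, 0.0777]
orientation: [179.9, -0.0, -83.5]
force: [-0.4, 0.2, 0.1]
opening: 0.0051
gripper_force: 0.0
```

>>> drive_effector([
  [[0,0,0],0,0],
  [[-0.0107,0,0],0,0],
  [[-0.0267,0,0],0,0],
  [[-0.0467,0,0],0,0],
  [[-0.0667,0,0],0,0],
  [[-0.0867,0,0],0,0],
  [[-0.0867,0,0],0,0],
])

```text
clock: 15.1
tool_pos: [0.557, 0.0789, 0.0791]
orientation: [-180.0, 0.0, -83.4]
force: [-0.3, -0.1, 0.7]
opening: 0.0011
gripper_force: 0.0
```

```bash
python3 -c "
from h import *
to(fix(-.0215),.078,-83.4)"
```

```text
shift [-0.0364 -0.0002  0.0011] turn -0.0
```

Scaled: -0.03 m / 0.75 = -0.04, -0.024 m / 0.75 = -0.032.

>>> drive_effector([
  [[-0.008,0,0],0,0],
  [[-0.016,0,0],0,0],
  [[-0.024,0,0],0,0],
  [[-0.032,0,0],0,0],
  [[-0.04,0,0],0,0],
  [[-0.04,0,0],0,0],
])

```text
clock: 15.85
tool_pos: [0.5539, 0.1079, 0.0791]
orientation: [-180.0, 0.0, -83.5]
force: [-0.2, -0.0, 1.0]
opening: 0.0003
gripper_force: 0.0
```

>>> drive_effector([
  [[-0.0027,0,0],0,0],
  [[-0.0053,0,0],0,0],
  [[-0.0053,0,0],0,0],
])

```text
clock: 16.23
tool_pos: [0.5534, 0.1113, 0.0791]
orientation: [-180.0, 0.0, -83.5]
force: [0.5, -0.2, -0.9]
opening: 0.0007
gripper_force: 0.2
```

```bash
python3 -c "
from h import *
to(fix(-.0215),.078,-83.4)"
```

```text
shift [-0.0039 -0.      0.0011] turn -0.1
```

>>> drive_effector([
  [[-0.002,0,0],0,0],
  [[-0.004,0,0],0,0],
  [[-0.004,0,0],0,0],
])

```text
clock: 16.6
tool_pos: [0.5529, 0.1143, 0.0791]
orientation: [-180.0, 0.0, -83.5]
force: [-0.3, -1.4, -0.9]
opening: 0.0005
gripper_force: 0.6
```

Scaled: -0.0015 m / 0.75 = -0.002.

>>> drive_effector([
  [[-0.002,0,0],0,0],
  [[-0.002,0,0],0,0],
])

```text
clock: 16.85
tool_pos: [0.5527, 0.1157, 0.0791]
orientation: [-180.0, 0.0, -83.5]
force: [0.7, -1.0, 0.1]
opening: 0.0005
gripper_force: 0.6
```

>>> drive_effector([
  [[-0.002,0,0],0,0],
  [[-0.002,0,0],0,0],
])

```text
clock: 17.1
tool_pos: [0.5526, 0.1164, 0.0791]
orientation: [180.0, -0.1, -83.5]
force: [2.0, -5.8, 0.1]
opening: 0.0002
gripper_force: 3.1
```

>>> drive_effector([
  [[-0.002,0,0],0,0],
  [[-0.002,0,0],0,0],
])

```text
clock: 17.35
tool_pos: [0.5524, 0.1166, 0.0792]
orientation: [179.9, -0.2, -83.5]
force: [4.4, -12.4, 0.8]
opening: 0.0002
gripper_force: 6.6
```

Scaled: -0.004 m / 0.75 = -0.0053, -0.002 m / 0.75 = -0.0027.

>>> drive_effector([
  [[-0.0027,0,0],0,0],
  [[-0.0053,0,0],0,0],
  [[-0.0053,0,0],0,0],
])

```text
clock: 17.73
tool_pos: [0.5518, 0.117, 0.0794]
orientation: [179.8, -0.4, -83.5]
force: [10.0, -30.5, 4.3]
opening: 0.0003
gripper_force: 15.9
```

>>> drive_effector([
  [[0.04,0,0],0,0],
  [[0.08,0,-0.04],0,0],
  [[0.1333,0,-0.1067],0,0.04],
])

```text
clock: 18.1
tool_pos: [0.562, 0.0235, 0.1572]
orientation: [179.8, -0.0, -83.5]
force: [2.2, 0.3, -0.1]
opening: 0.0059
gripper_force: 0.0
```

```bash
python3 - <<'E'
from h import *;from plant import ctrl, imaging, readout;import cv2
to(fix(.084),.16,-54.7)
b=imaging.snapshot('side');a=imaging.snapshot('top');np.savez('pics/top2.npz',**a)
g=lambda im,u,v,w,h,k:cv2.resize(im[v:v+h,u:u+w,::-1],None,fx=k,fy=k,interpolation=cv2.INTER_CUBIC)
cv2.imwrite('pics/g.png',cv2.hconcat([g(a['frame'],200,160,100,100,4),g(b['frame'],270,150,100,100,4)]))
E
```

```text
shift [-0.1976 -0.0013 -0.0029] turn -28.8
```

View pics/g.png

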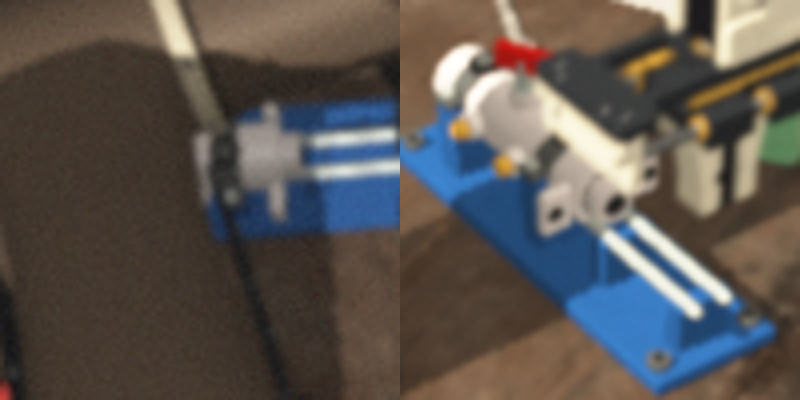

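The silver tail stands about 11 mm out of the mouth (tail at (303,150) against the flange face at (285,150) in the top crop), and it resisted 30 N, so both pistons are home. Now the T-bar.

Scaled: -0.198 m / 0.75 = -0.264, -0.15 m / 0.75 = -0.2, -29 degrees / 180 = -0.1611.

>>> drive_effector([
  [[-0.0667,0,-0.0133],-0.0556,0.04],
  [[-0.1333,0,-0.0133],-0.1111,0.04],
  [[-0.2,0,-0.0133],-0.1611,0.04],
  [[-0.264,-0.0013,-0.0067],-0.1611,0.04],
  [[-0.264,-0.0013,-0.004],-0.1611,0.04],
  [[-0.264,-0.0013,-0.004],-0.1611,0.04],
])

```text
clock: 18.95
tool_pos: [0.5411, 0.2212, 0.1603]
orientation: [179.9, 0.0, -54.5]
force: [-0.4, -0.7, 0.6]
opening: 0.0401
gripper_force: 0.0
```

```bash
python3 -c "
from h import *;from plant import ctrl, imaging, readout
to((.5406,.2195),.126,-54.7);print(readout.get_obs()['joint_pos'])"
```

```text
shift [0.0011 0.0014 0.0343] turn 0.2
[ 4.13773694e+01  1.64591450e+01 -1.80032549e+01 -2.38624022e-02
 -5.55993046e+01 -5.81399516e+00]
```

Scaled: 0.034 m / 0.75 = 0.0453, 0.02 m / 0.75 = 0.0267.

>>> drive_effector([
  [[0.0013,0.0013,0.0267],0,0.04],
  [[0.0013,0.0013,0.0453],0,0.04],
  [[0.0013,0.0013,0.0453],0,0.0],
  [[0.0013,0.0013,0.0453],0,0.0],
  [[0.0013,0.0013,0.0453],0,0.0],
  [[0.0013,0.0013,0.0453],0,0.0],
])

```text
clock: 19.7
tool_pos: [0.544, 0.2215, 0.1279]
orientation: [-179.6, -0.0, -54.5]
force: [8.8, 3.4, -6.0]
opening: 0.0099
gripper_force: 30.0
```

```bash
python3 -c "
from plant import ctrl, imaging, readout;o=readout.get_obs();print(o['force'],o['moment'])"
```

```text
[ 8.83700957  3.40764767 -6.02441803] [ 1.29645081 -2.99514049 -0.08690207]
```

Scaled: -0.002 m / 0.75 = -0.0027, 58 degrees / 180 = 0.3222.

>>> drive_effector([
  [[0,-0.0027,0],0,0],
  [[0,-0.0027,0],0.0556,0],
  [[0,-0.0027,0],0.1111,0],
  [[0,-0.0027,0],0.1667,0],
  [[0,-0.0027,0],0.2222,0],
  [[0,-0.0027,0],0.2778,0],
  [[0,-0.0027,0],0.3222,0],
  [[0,-0.0027,0],0.3222,0],
])

```text
clock: 20.7
tool_pos: [0.5425, 0.2213, 0.1278]
orientation: [180.0, 0.0, -112.6]
force: [-5.4, 2.9, 6.3]
opening: 0.0093
gripper_force: 30.0
```

```bash
python3 -c "
from plant import ctrl, imaging, readout;o=readout.get_obs();print(o['force'],o['moment'])"
```

```text
[-5.40437613  2.85992443  6.26485696] [ 1.07248846  1.82393694 -0.04441221]
```

Scaled: 12 degrees / 180 = 0.0667.

>>> drive_effector([
  [[0,0,0],0.0278,0],
  [[0,0,0],0.0556,0],
  [[0,0,0],0.0667,0],
  [[0,0,0],0.0667,0],
])

```text
clock: 21.2
tool_pos: [0.5423, 0.2215, 0.1278]
orientation: [179.9, 0.0, -124.5]
force: [-6.6, 3.9, 6.9]
opening: 0.0099
gripper_force: 30.1
```

```bash
python3 -c "
from plant import ctrl, imaging, readout;o=readout.get_obs();print(o['force'],o['moment'])"
```

```text
[-6.60578153  3.89970272  6.91459247] [1.43092681 2.43178194 0.33718358]
```

>>> drive_effector([
  [[0,0,0],0.0111,0],
  [[0,0,0],0.0222,0],
  [[0,0,0],0.0222,0],
])

```text
clock: 21.58
tool_pos: [0.5422, 0.2214, 0.1278]
orientation: [180.0, 0.0, -128.4]
force: [-7.4, 3.7, 7.7]
opening: 0.0105
gripper_force: 31.6
```

```bash
python3 -c "
from plant import ctrl, imaging, readout;o=readout.get_obs();print(o['force'],o['moment'])"
```

```text
[-7.35028633  3.74989032  7.70853632] [1.28074846 2.4670356  0.65938819]
```

The stop shows clearly: the turning moment climbed to 0.66 N m. Releasing, rising and checking.

Scaled: -0.1 m / 0.75 = -0.1333, -0.04 m / 0.75 = -0.0533, -2 degrees / 180 = -0.0111.

>>> drive_effector([
  [[0,0,0],-0.0111,0.04],
  [[0,0,0],-0.0111,0.04],
  [[0,0,0],-0.0111,0.04],
  [[0,0,-0.0533],-0.0111,0.04],
  [[0,0,-0.1333],-0.0111,0.04],
])

```text
clock: 22.2
tool_pos: [0.5422, 0.2199, 0.226]
orientation: [179.9, -0.3, -126.5]
force: [0.9, 1.4, 0.6]
opening: 0.0401
gripper_force: 0.0
```

>>> drive_effector([
  [[0.08,0,0],0,0.04],
  [[0.16,0,0],0,0.04],
  [[0.24,0,0],0,0.04],
  [[0.3067,0,0],0,0.04],
  [[0.3067,0,0],0,0.04],
])

```text
clock: 22.82
tool_pos: [0.4043, 0.0336, 0.2272]
orientation: [-180.0, 0.1, -126.6]
force: [0.7, 0.2, -0.1]
opening: 0.0401
gripper_force: 0.0
```

```bash
python3 - <<'E'
from h import *;from plant import ctrl, imaging, readout;import cv2
b=imaging.snapshot('side');a=imaging.snapshot('top')
g=lambda im,u,v,w,h,k:cv2.resize(im[v:v+h,u:u+w,::-1],None,fx=k,fy=k,interpolation=cv2.INTER_CUBIC)
cv2.imwrite('pics/h.png',cv2.hconcat([g(a['frame'],195,150,130,140,3),g(b['frame'],200,130,130,140,3)]))
E
```

```text
(no output)
```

View pics/h.png

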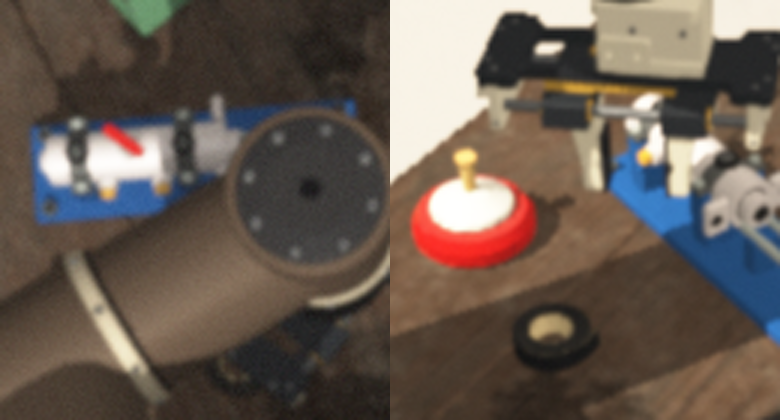

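The bar now runs (105,128)–(140,152), about -40° to the bore, which is tight. The silver tail is still seated, and the oiler and tape are undisturbed. Handing in.

```bash
python3 -c "
from plant import ctrl, imaging, readout
print(ctrl.close_job())"
```

```text
the job is handed in; nothing more can be done
None
```

The master cylinder is reassembled and handed in at about 23 s: both pistons are fully home (the silver one held against 30 N), the stop screw is tight, and I left the oiler, tape and tin alone.

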